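Refill the coffee capsule jar on the desk

ROBOT

A 6-joint arm with a two-finger parallel gripper is mounted at the origin on the work surface. World frame = base frame: x ahead of the robot, y to its left, z up, the work surface at z = 0. Lengths are in m, angles in rad, forces in N, time in s.
With the tool pointing down it reaches from about 0.325 to 0.775 m from the base axis. Payload 9.3 kg.
Tool frame: the origin (TCP) lies midway between the tips of the shut fingers; the grasp point (between the pads) lies arm.grip_depth behind it (arm.grip_depth is the distance from the TCP to the grasp point, in m); z points along the fingers, y is the line along which they close (so a half turn about z gives the same grasp; the last joint's range is limited). The gripper opens to 85 mm and grips with 20 to 120 N. Pads are 22 mm wide; open, the fingers measure 114 mm over their backs; the gripper's body (76 mm by 85 mm) begins 54 mm behind the grasp point. The pads swing forward as they close: fully open they stand 13 mm farther back than shut.
Start: joints at [1.006, 0.259, 0.021, 1.334, 0, 1.418], TCP at [0.22, 0.504, 0.231] pointing down, gripper open.
Joint ranges: [-3.04, 3.04], [-0.91, 1.82], [-1.04, 1.36], [-1.92, 1.95], [-1.52, 1.45], [-3.14, 3.14]. Speed limits (rad/s): [2.22, 2.22, 2.79, 3.14, 3.14, 3.14].

INTERFACE

Orientations are given as a unit quaternion [x, y, z, w].
In Python, from rig import arm gives the robot as it stands.
- The arm moves only by the tool servo_tool, never from a script. Its arguments are lists of equal length, an entry for each row: "xyz": the shift along the tool's x, y, z in cm, a list of three; "turn": the turn, a rotation vector about the tool's x, y, z in degrees, a list of three; "fingers": the opening, from -1 (shut) to 1 (fully open). A call has 1 to 10 rows; each row is the pose to reach, as a shift and turn from the pose commanded when the call began, along the tool's axes at that moment; what a row does not reach only later rows make up. A row lasts 1/12 s, in which the tool goes at most 41.7 mm and 7.16 degrees, less where a joint would pass 70% of its speed; a pose out of reach is approached as far as the arm can. A call with a gripper value outside its range is refused whole. The fingers move at their own pace and stop on an object; "grip_force" is the grip in N (left out, the last holds). Time passes only in rows, so rows that repeat a pose let the fingers close. It gives the time, the measured TCP pose, the force, the opening and the grip force at its end, in the units of the state.
- arm.get_state(): the state, without advancing time (a new reading comes with each control period).
- arm.snapshot(name): name is "side" or "top"; returns a dict with "image" (384x512x3 uint8, red, green, blue), "mtx" (3x3 intrinsics, pixels), "R" (3x3) and "t" (3): a world point X has camera coordinates R X + t. Camera axes: x right, y down, z forward; pixel columns grow to the right and rows downward; lengths in m; the calibration is good to about 2 mm. A picture is of the moment at which its call begins. There is no depth.
- arm.finish_job(): hands the job in; it is judged then, once.
Trained networks look in a picture, given as the dict that the camera call returned (one of the last four; its "shot" number tells which), for a name from the list of things; names that differ only in an ending like _2 or _b are one class to them, and where a whole thing is asked for, a point or a joint stands for the part that bears it (a point fixed in the world has none). Each returns a list of dicts, best first, with "confidence" (0 to 1); they miss things now and then, are a little off and sometimes report something else, mostly with a low value. They report only what shows in the picture. A call takes as long as a camera call.
- arm.spot_in(picture, thing): "uv" ([column, row] in pixels, amid what is visible of it).
- arm.mark_of(picture, thing): "uv" ([column, row] in pixels: a listed point, or the origin of a listed thing).
The state is a dict: "clock": time; "q": joint angles; "joint_vel": joint speeds; "joint_efforts": joint torques, N m; "tool_pos": TCP position; "eef_rot": TCP orientation; "wrist_force": force on the tool from outside, world axes, zero at the start; "torque": the same for the moment, N m; "grip_width": opening from 0.0 (shut) to 1.0 (fully open); "finger_force": force on a finger pad.
Only numpy, scipy, OpenCV 4.12 (cv2) and the standard library are available. Lean on these libraries where they do the work, as an engineer would, in place of code of your own. Each camera call takes 0.05 s, during which the arm holds its last target. There are 200 camera calls.

TASK

Refill the glass capsule jar: lift its loose wooden lid off by the knob and set it down on the desk, knob up, then put capsules from the desk into the jar one by one, lying flat, until the top of the stack reaches the line round the glass, and put the lid back so that it sits fully home. Lay the capsules that are left over flat in the open cardboard carton, and leave the jar and everything else on the desk where they stand.

Things in the scene. Friction and masses are not known exactly. Their poses are not given: they have to be found in the camera images.
- jar: straight glass jar standing loose on the desk, 0.8 kg, 74 mm outer, 66 mm inner diameter, 142 mm high, inner floor 8 mm above its underside. A thin dark line runs round it: five capsules stacked flat reach exactly to the line; with six the lid cannot go home. One or two capsules are already in it. Origin: centre of its underside; z up
- jar_line (a point): centre of the jar's axis at the height of the line (128 mm above the jar's underside)
- jar_rim (a point): centre of the jar's mouth, at the rim (142 mm above the jar's underside)
- lid: loose wooden lid on the jar, about 120 g: a plug 58 mm in diameter and 10 mm deep that drops into the mouth with 4 mm of play all round, above it a flange 78 mm in diameter, 8 mm thick, that rests on the rim, and a knob on top. Does not latch. Origin: centre of the plug's underside (132 mm above the jar's underside when fully home; level with the desk when set down); z up through the knob
- lid_knob (a point): centre of the lid's straight round knob, 26 mm in diameter and 26 mm high; this point is 31 mm above the lid's origin, 13 mm above the flange
- carton: open shallow cardboard carton that does not move, outside 216 mm (its x) by 146 mm (its y) by 30 mm high, walls 4 mm, floor 4 mm thick; low flaps slope down up to 30 mm beyond its long sides. Origin: centre of its underside; three capsules fit side by side along its x
- cap0: a loose coffee capsule: a flat rigid black plastic disc with a foil top, 58 mm in diameter, 24 mm thick, about 35 g, lying flat on the desk at the start (absent in some starts). Origin: its centre, 12 mm from either face; z along its axis, up at the start. Either face may be up
- cap1: a loose coffee capsule: a flat rigid black plastic disc with a foil top, 58 mm in diameter, 24 mm thick, about 35 g, lying flat on the desk at the start (absent in some starts). Origin: its centre, 12 mm from either face; z along its axis, up at the start. Either face may be up
- cap2: a loose coffee capsule: a flat rigid black plastic disc with a foil top, 58 mm in diameter, 24 mm thick, about 35 g, lying flat on the desk at the start (absent in some starts). Origin: its centre, 12 mm from either face; z along its axis, up at the start. Either face may be up
- cap3: a loose coffee capsule: a flat rigid black plastic disc with a foil top, 58 mm in diameter, 24 mm thick, about 35 g, lying flat on the desk at the start (absent in some starts). Origin: its centre, 12 mm from either face; z along its axis, up at the start. Either face may be up
- cap4: a loose coffee capsule: a flat rigid black plastic disc with a foil top, 58 mm in diameter, 24 mm thick, about 35 g, lying flat on the desk at the start (absent in some starts). Origin: its centre, 12 mm from either face; z along its axis, up at the start. Either face may be up
- cap5: a loose coffee capsule: a flat rigid black plastic disc with a foil top, 58 mm in diameter, 24 mm thick, about 35 g, lying flat on the desk at the start (absent in some starts). Origin: its centre, 12 mm from either face; z along its axis, up at the start. Either face may be up
- stock0: a capsule like the others (58 mm in diameter, 24 mm thick) that is already in the jar, lying flat on its floor. Origin: its centre
- stock1: a capsule like the others (58 mm in diameter, 24 mm thick) that is already in the jar, lying flat on the first; absent in some starts. Origin: its centre
- spoon: a steel teaspoon 150 mm long lying among the capsules; origin near its middle, its length along its x. A bystander: leave it where it is
- mouse: a grey computer mouse, 105 x 62 x 34 mm. A bystander: leave it where it is. Origin: centre of its underside
- phone: a black telephone lying flat, 150 x 72 x 8 mm. A bystander: leave it where it is. Origin: centre of its underside
- notes: a block of note paper, 76 x 76 x 20 mm. A bystander: leave it where it is. Origin: centre of its underside
- vitamins: a small dark jar with a white cap, 52 mm in diameter, 85 mm high. A bystander: leave it where it is. Origin: centre of its underside
- tumbler: a drinking glass, 68 mm in diameter, 115 mm high. A bystander: leave it where it is. Origin: centre of its underside
- carafe: a glass water carafe, about 94 mm in diameter, 180 mm high. A bystander: leave it where it is. Origin: centre of its underside
- mug: a white coffee mug, 80 mm in diameter, 92 mm high, handle to its +y. A bystander: leave it where it is. Origin: centre of its underside

How it is judged:
By the outcome, as a careful person would: the job done as asked, in the order asked, and still so for the second after the job is handed in, with the robot touching nothing.
Of stock1, cap5 only 1 to 2 are there at a start; the rules pass over those that are not, and their reading is None.
Of cap0, cap1, cap2, cap3, cap4 only 4 to 5 are there at a start; the rules pass over those that are not, and their reading is None.
At some moment in a run one of cap0, cap1, cap2, cap3, cap4, cap5 may be knocked a few centimetres aside while the robot is not near it.
It also fails if it takes over 192 s, if anything falls off the work surface, if the arm or the gripper's body presses on something with over 40 N, if the wrist force passes 120 N, or if a joint passes its speed limit or range.

## Working session

There is one attempt and no reset: what is moved stays moved. The work goes in short steps, Python scripts to look and compute and a tool call to move; the robot and the scene stay as the last step left them, time stands still between calls to the robot, and variables do not carry over. Pictures are saved under pics/ and viewed, at most 14 in all, crops included, and the job is handed in when it is done.

Besides the shell and the picture viewer there is one more tool, called after "Request:" as name(argument=value, ...) on one line, values as JSON. servo_tool: Moves the arm, as the interface text tells. Its arguments: {"type":"object","properties":{"xyz":{"type":"array"},"turn":{"type":"array"},"fingers":{"type":"array"},"grip_force":{"type":"number"}},"required":["xyz","turn","fingers"]}

```bash
ls; mkdir -p pics; cat > h.py <<'E'
import numpy as np, cv2
from rig import arm
def ray(p,uv):
    R=np.array(p["R"]);t=np.array(p["t"]);K=np.array(p["mtx"])
    d=R.T@np.linalg.inv(K)@np.array([uv[0],uv[1],1.]);return -R.T@t,d
def atz(p,uv,z):
    c,d=ray(p,uv);return c+d*(z-c[2])/d[2]
def tri(p1,u1,p2,u2):
    c1,d1=ray(p1,u1);c2,d2=ray(p2,u2)
    s=np.linalg.lstsq(np.stack([d1,-d2],1),c2-c1,rcond=None)[0]
    a=c1+d1*s[0];b=c2+d2*s[1];return (a+b)/2,np.linalg.norm(a-b)
def proj(p,X):
    x=np.array(p["mtx"])@(np.array(p["R"])@np.array(X)+np.array(p["t"]));return x[:2]/x[2]
def save(p,n): cv2.imwrite("pics/%s.png"%n,cv2.cvtColor(p["image"],cv2.COLOR_RGB2BGR))
E
python3 - <<'E'
from h import *
np.set_printoptions(precision=3,suppress=True)
s=arm.snapshot("side");t=arm.snapshot("top");save(s,"s0");save(t,"t0")
print(arm.grip_depth,{k:np.round(v,3) for k,v in arm.get_state().items()})
for p in(s,t):print(-np.array(p["R"]).T@p["t"])
Z=dict(jar_rim=.142,lid_knob=.163,jar=0,lid=.132,carton=0,cap0=.012,spoon=.003,mouse=0,phone=0,notes=0,vitamins=0,tumbler=0,carafe=0,mug=0)
for n,z in Z.items():
    for nm,p in(("s",s),("t",t)):
        for m in arm.mark_of(p,n)[:7]:
            if m["confidence"]>.3: print(n,nm,np.round(m["uv"]),round(m["confidence"],2),atz(p,m["uv"],z))
E
```

```text
pics
0.0187 {'clock': np.float64(0.1), 'q': array([ 1.006,  0.259,  0.021,  1.334, -0.   ,  1.418]), 'joint_vel': array([ 0.   , -0.001,  0.002,  0.   ,  0.001,  0.   ]), 'joint_efforts': array([  0.005, -55.669,  34.507,   0.012,  -0.   ,  -0.   ]), 'tool_pos': array([0.22 , 0.504, 0.231]), 'eef_rot': array([ 0.204,  0.979, -0.001, -0.   ]), 'wrist_force': array([0.126, 0.34 , 0.267]), 'torque': array([ 0.03 , -0.059,  0.021]), 'finger_force': np.float64(0.0), 'grip_width': np.float64(1.001)}
[ 0.023 -0.852  0.85 ]
[ 0.462 -0.02   1.398]
jar_rim s [200. 138.] 0.64 [0.56  0.344 0.142]
jar_rim t [151. 196.] 0.73 [0.551 0.331 0.142]
lid_knob s [200. 135.] 0.61 [0.553 0.327 0.163]
lid_knob s [204. 168.] 0.55 [0.463 0.114 0.163]
lid_knob t [152. 196.] 0.89 [0.549 0.323 0.163]
jar s [203. 171.] 0.9 [0.555 0.323 0.   ]
jar t [164. 193.] 0.49 [0.569 0.322 0.   ]
lid s [202. 140.] 0.74 [0.567 0.341 0.132]
lid s [198. 140.] 0.42 [0.554 0.35  0.132]
lid t [154. 194.] 0.6 [0.557 0.326 0.132]
carton s [281. 277.] 0.76 [ 0.502 -0.285  0.   ]
carton s [309. 203.] 0.57 [ 0.791 -0.057 -0.   ]
carton
[... 815 characters left out ...]
.   ]
notes t [211. 252.] 0.83 [0.348 0.141 0.   ]
notes t [151. 198.] 0.39 [0.55 0.37 0.  ]
vitamins s [327. 230.] 0.8 [ 0.751 -0.2    0.   ]
vitamins t [299. 144.] 0.77 [ 0.755 -0.194  0.   ]
tumbler s [287. 182.] 0.66 [0.803 0.093 0.   ]
tumbler s [201. 132.] 0.4 [0.695 0.629 0.   ]
tumbler t [241. 196.] 0.59 [0.556 0.029 0.   ]
tumbler t [231. 139.] 0.54 [0.776 0.067 0.   ]
carafe s [262. 169.] 0.7 [0.77  0.216 0.   ]
carafe s [312. 204.] 0.69 [ 0.795 -0.065  0.   ]
carafe t [196. 142.] 0.96 [0.766 0.199 0.   ]
mug s [310. 202.] 0.56 [ 0.797 -0.052  0.   ]
mug s [178. 210.] 0.38 [ 0.369  0.148 -0.   ]
mug s [200. 145.] 0.31 [0.64  0.523 0.   ]
mug t [259. 135.] 0.6 [ 0.791 -0.042  0.   ]
```

```bash
python3 - <<'E'
import cv2
t=cv2.imread("pics/t0.png");s=cv2.imread("pics/s0.png")
cv2.imwrite("pics/t0c.png",cv2.resize(t[100:300,70:450],None,fx=2.1,fy=2.1,interpolation=cv2.INTER_CUBIC))
cv2.imwrite("pics/s0c.png",cv2.resize(s[100:330,110:370],None,fx=2.6,fy=2.6,interpolation=cv2.INTER_CUBIC))
E
```

```text
(no output)
```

View pics/t0c.png

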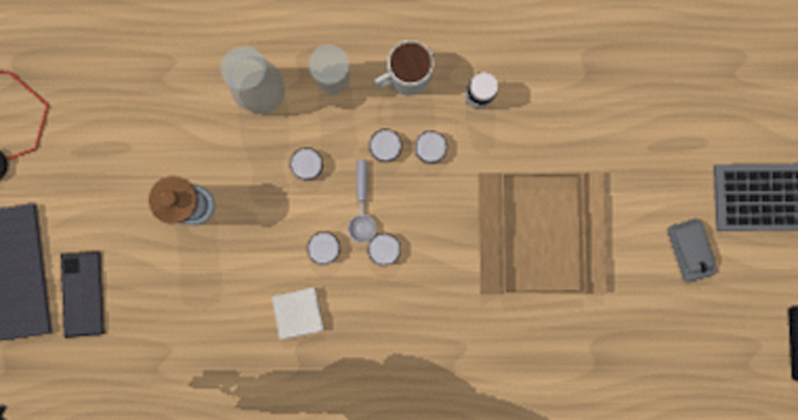

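View pics/s0c.png

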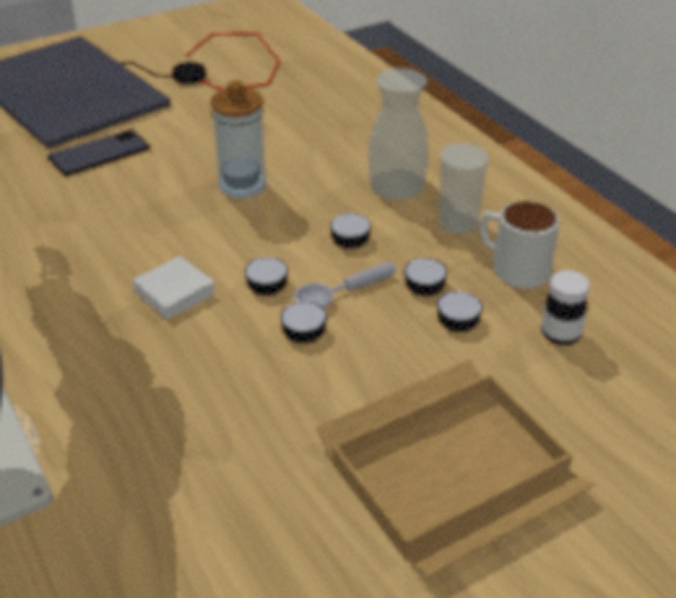

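The top view shows the lidded jar at crop (185,203), five foil-topped capsules around the spoon, and the open carton at crop (545,233). The side view shows a dark stack at the bottom of the jar, which I'll count against projected heights.

```bash
cat >> h.py <<'E'
def caps(p,prior,z=.024,r=16):
    """refine foil discs near prior world points -> world xy"""
    hsv=cv2.cvtColor(p["image"],cv2.COLOR_RGB2HSV);m=((hsv[...,1]<60)&(hsv[...,2]>110)).astype(np.uint8)
    n,l,st,c=cv2.connectedComponentsWithStats(m)
    out=[]
    for q in prior:
        u=proj(p,[q[0],q[1],z]);d=np.linalg.norm(c-u,axis=1)+1e3*(st[:,4]<60)+1e3*(st[:,4]>500);i=d.argmin()
        out.append((*np.round(atz(p,c[i],z)[:2],4),int(st[i,4]),round(d[i],1)))
    return out
E
python3 - <<'E'
from h import *
np.set_printoptions(precision=4,suppress=True)
s=arm.snapshot("side");t=arm.snapshot("top")
P=[(.614,.12),(.67,-.02),(.66,-.095),(.465,-.016),(.48,.1)]
for p in(s,t):print(caps(p,P))
a=arm.mark_of(s,"lid_knob");b=arm.mark_of(t,"lid_knob")
print(min((tri(s,m["uv"],t,b[0]["uv"]) for m in a),key=lambda x:x[1]))
print([atz(t,m["uv"],0) for m in arm.spot_in(t,"carton")[:1]])
J=[.552,.326]
im=cv2.cvtColor(s["image"],cv2.COLOR_RGB2BGR)
x0,y0=170,115;cr=cv2.resize(im[y0:190,x0:240],None,fx=8,fy=8,interpolation=cv2.INTER_CUBIC)
for h in(.008,.032,.056,.080,.128,.142,.150):
    u=(proj(s,J+[h])-[x0,y0])*8; 
    for dx in(-.033,.033):
        pass
    cv2.line(cr,(int(u[0])+150,int(u[1])),(int(u[0])+180,int(u[1])),(0,0,255),1);cv2.putText(cr,str(h),(int(u[0])+185,int(u[1])),0,.4,(0,0,255))
cv2.imwrite("pics/jar.png",cr)
E
```

```text
[(np.float64(0.6276), np.float64(0.1242), 111, np.float64(3.0)), (np.float64(0.6596), np.float64(-0.0176), 127, np.float64(2.9)), (np.float64(0.6555), np.float64(-0.0989), 148, np.float64(1.2)), (np.float64(0.5124), np.float64(0.002), 357, np.float64(12.5)), (np.float64(0.4763), np.float64(0.0938), 133, np.float64(1.3))]
[(np.float64(0.6248), np.float64(0.1243), 173, np.float64(3.1)), (np.float64(0.6574), np.float64(-0.018), 168, np.float64(3.4)), (np.float64(0.6537), np.float64(-0.0996), 170, np.float64(2.1)), (np.float64(0.5107), np.float64(0.0073), 426, np.float64(13.8)), (np.float64(0.4737), np.float64(0.0942), 180, np.float64(2.3))]
(array([0.5478, 0.3161, 0.1716]), np.float64(0.004575539829982708))
[array([ 0.4974, -0.3032,  0.    ])]
```

View pics/jar.png

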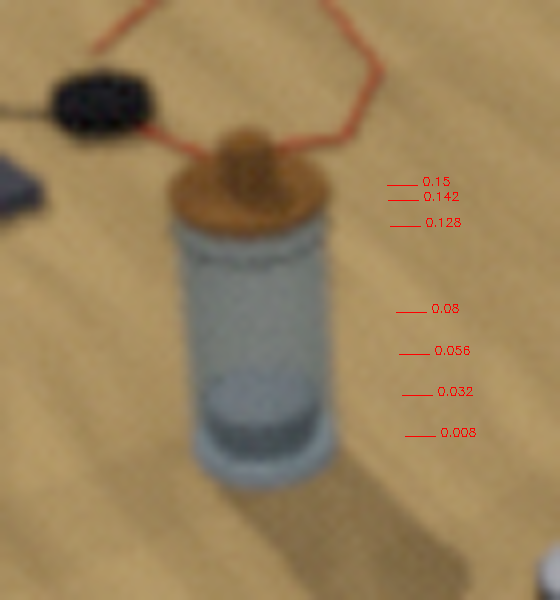

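The jar crop shows one foil disc, its top centred near row 395, which matches the 32 mm mark. So there is one stock capsule: four go in and one is left over.

```bash
python3 - <<'E'
from h import *
np.set_printoptions(precision=4,suppress=True)
s=arm.snapshot("side");t=arm.snapshot("top")
print("side flange",atz(s,(201.2,138.4),.15))
hsv=cv2.cvtColor(t["image"],cv2.COLOR_RGB2HSV);print(hsv[195,153],hsv[195,130],hsv[199,149])
for p,u0,zz in((t,(152,195),.15),(s,(201,138),.15)):
    h=cv2.cvtColor(p["image"],cv2.COLOR_RGB2HSV)
    m=((h[...,1]>150)).astype(np.uint8);n,l,st,c=cv2.connectedComponentsWithStats(m)
    i=(np.linalg.norm(c-u0,axis=1)+1e3*(st[:,4]<50)).argmin();print(st[i],c[i],atz(p,c[i],zz),atz(p,st[i][:2]+st[i][2:4]/2.-.5,zz))
h=cv2.cvtColor(t["image"],cv2.COLOR_RGB2HSV)
m=((h[...,1]<60)&(h[...,2]>110)).astype(np.uint8);m=cv2.morphologyEx(m,cv2.MORPH_OPEN,cv2.getStructuringElement(2,(11,11)))
n,l,st,c=cv2.connectedComponentsWithStats(m)
for i in range(1,n):
    if st[i,4]<400:print(c[i],st[i],atz(t,c[i],.024))
E
```

```text
side flange [0.5559 0.3214 0.15  ]
[ 12 127  84] [ 17 101 182] [ 14 130 106]
[     0      0    512    384 196469] [255.6161 191.5319] [ 0.5608 -0.0263  0.15  ] [ 0.5609 -0.0259  0.15  ]
[192 132  18  12 169] [200.5799 137.7041] [0.5563 0.3275 0.15  ] [0.5567 0.3291 0.15  ]
[295.7344  72.2969] [290  66  13  13 128] [ 1.0292 -0.1853  0.024 ]
[226.1429 130.3275] [217 121  19  20 287] [0.8047 0.0827 0.024 ]
[300.  140.5] [294 134  13  14 134] [ 0.763  -0.1966  0.024 ]
[253.     168.7161] [247 162  13  15 155] [ 0.6569 -0.0179  0.024 ]
[274.7308 169.5   ] [268 163  14  14 156] [ 0.6532 -0.0995  0.024 ]
[215.2692 177.5   ] [209 171  14  14 156] [0.6249 0.124  0.024 ]
[248.6975 214.242 ] [238 202  22  25 281] [ 0.4862 -0.0004  0.024 ]
[223.3916 217.8675] [217 211  14  15 166] [0.4736 0.0938 0.024 ]
[276. 371.] [271 366  11  11  89] [-0.0767 -0.0943  0.024 ]
[222.4402 377.9565] [213 370  19  14 184] [-0.0993  0.0982  0.024 ]
```

Request:
servo_tool(xyz=[[0,0,0],[0,0,0],[0,0,0],[0,0,0],[0,0,0],[0,0,0],[0,0,0],[0,0,0],[0,0,0],[0,0,0]], turn=[[0,0,66.4],[0,0,66.4],[0,0,66.4],[0,0,66.4],[0,0,66.4],[0,0,66.4],[0,0,66.4],[0,0,66.4],[0,0,66.4],[0,0,66.4]], fingers=[0,0,0,0,0,0,0,0,0,0], grip_force=30)

```text
clock: 2.68
tool_pos: [0.2201, 0.504, 0.2312]
eef_rot: [0.71, 0.705, -0.0, 0.0]
wrist_force: [-0.6, -0.1, 0.4]
grip_width: 0.495
finger_force: 0.0
```

```bash
python3 - <<'E'
from h import *
np.set_printoptions(precision=4,suppress=True)
t=arm.snapshot("top");s=arm.snapshot("side");print("B",atz(t,(252.5,219.5),.024))
h=cv2.cvtColor(t["image"],cv2.COLOR_RGB2HSV)
m=((h[...,0]<=16)&(h[...,2]<135)&(h[...,1]>100)).astype(np.uint8);n,l,st,c=cv2.connectedComponentsWithStats(m)
i=(np.linalg.norm(c-(152,195),axis=1)+1e3*(st[:,4]<50)).argmin();print(st[i],c[i],atz(t,c[i],.15),atz(t,st[i][:2]+st[i][2:4]/2.-.5,.15))
# jar base sides: carton corners
im=cv2.cvtColor(t["image"],cv2.COLOR_RGB2BGR)
a=cv2.resize(im[175:215,130:190],None,fx=8,fy=8,interpolation=cv2.INTER_CUBIC)
b=cv2.resize(im[170:250,290:370],None,fx=4,fy=4,interpolation=cv2.INTER_CUBIC)
o=np.zeros((320,800,3),np.uint8);o[:320,:480]=a;o[:320,480:]=b;cv2.imwrite("pics/jc.png",o)
E
```

```text
B [ 0.4666 -0.0144  0.024 ]
[141 184  23  23 383] [151.8825 194.8068] [0.5527 0.3262 0.15  ] [0.5521 0.3258 0.15  ]
```

View pics/jc.png

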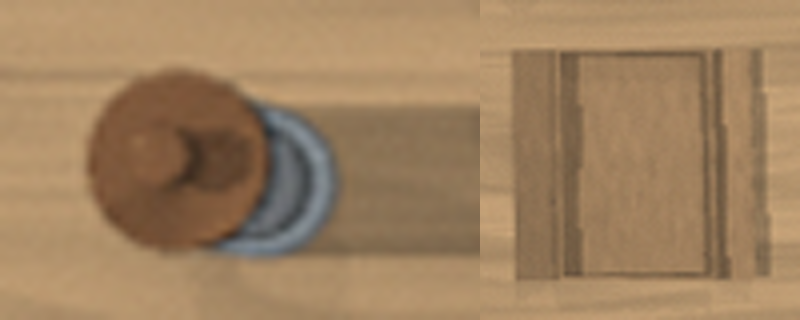

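The left half shows the lid flange centred near crop (178,160), about px (152,195). The right half shows the carton square to the axes, with its inner floor spanning crop columns 562–705. Moving to above the knob.

Request:
servo_tool(xyz=[[-3.5,6.6,0],[-7,13.2,0.5],[-10.5,19.8,1],[-14,26.4,1.5],[-17.7,33.3,2.5],[-17.7,33.3,2.5],[-17.7,33.3,2.5],[-17.7,33.3,2.5],[-17.7,33.3,2.5],[-17.7,33.3,2.5]], turn=[[0,0,0],[0,0,0],[0,0,0],[0,0,0],[0,0,0],[0,0,0],[0,0,0],[0,0,0],[0,0,0],[0,0,0]], fingers=[0.3,0.3,0.3,0.3,0.3,0.3,0.3,0.3,0.3,0.3])

```text
clock: 3.62
tool_pos: [0.5584, 0.3232, 0.2043]
eef_rot: [0.708, 0.706, -0.001, 0.001]
wrist_force: [-1.6, 0.5, -0.1]
grip_width: 0.648
finger_force: 0.0
```

Request:
servo_tool(xyz=[[0,0,0],[0,0,0]], turn=[[0,0,0.4],[0,0,0.4]], fingers=[0.3,0.3])

```text
clock: 3.78
tool_pos: [0.5531, 0.3269, 0.2059]
eef_rot: [0.71, 0.705, -0.0, -0.0]
wrist_force: [0.1, 0.5, 0.7]
grip_width: 0.649
finger_force: 0.0
```

Request:
servo_tool(xyz=[[0,0,1],[0,0,2],[0,0,3],[0,0,4],[0,0,4.9],[0,0,4.9],[0,0,4.9]], turn=[[0,0,-0.6],[0,0,-0.6],[0,0,-0.6],[0,0,-0.6],[0,0,-0.6],[0,0,-0.6],[0,0,-0.6]], fingers=[0.3,0.3,0.3,0.3,0.3,0.3,0.3])

```text
clock: 4.37
tool_pos: [0.5527, 0.3271, 0.1566]
eef_rot: [0.706, 0.709, -0.001, -0.0]
wrist_force: [0.1, 0.2, 0.1]
grip_width: 0.651
finger_force: 0.0
```

Request:
servo_tool(xyz=[[0,0,0],[0,0,0],[0,0,0],[0,0,0],[0,0,0],[0,0,0],[0,0,0],[0,0,0]], turn=[[0,0,0],[0,0,0],[0,0,0],[0,0,0],[0,0,0],[0,0,0],[0,0,0],[0,0,0]], fingers=[0.1,-0.2,-0.3,-0.4,-0.6,-0.6,-0.6,-0.6], grip_force=30)

```text
clock: 5.03
tool_pos: [0.5535, 0.3271, 0.1579]
eef_rot: [0.706, 0.708, 0.001, 0.0]
wrist_force: [-0.9, -0.3, 5.6]
grip_width: 0.287
finger_force: 29.6
```

Request:
servo_tool(xyz=[[0,0,-0.5],[0,0,-1],[0,0,-2],[0,0,-3],[0,0,-4],[0,0,-5],[0,0,-5],[0,0,-5]], turn=[[0,0,0],[0,0,0],[0,0,0],[0,0,0],[0,0,0],[0,0,0],[0,0,0],[0,0,0]], fingers=[-0.6,-0.6,-0.6,-0.6,-0.6,-0.6,-0.6,-0.6])

```text
clock: 5.7
tool_pos: [0.5535, 0.3272, 0.2081]
eef_rot: [0.706, 0.708, 0.001, 0.0]
wrist_force: [0.2, 0.2, -1.2]
grip_width: 0.294
finger_force: 29.6
```

```bash
python3 - <<'E'
from h import *
s=arm.snapshot("side");im=cv2.cvtColor(s["image"],cv2.COLOR_RGB2BGR)
cv2.imwrite("pics/lift.png",cv2.resize(im[60:240,130:300],None,fx=3.3,fy=3.3,interpolation=cv2.INTER_CUBIC))
print(arm.get_state()["tool_pos"],arm.get_state()["grip_width"])
E
```

```text
[0.55318111 0.32706272 0.2073254 ] 0.2908170433626436
```

View pics/lift.png

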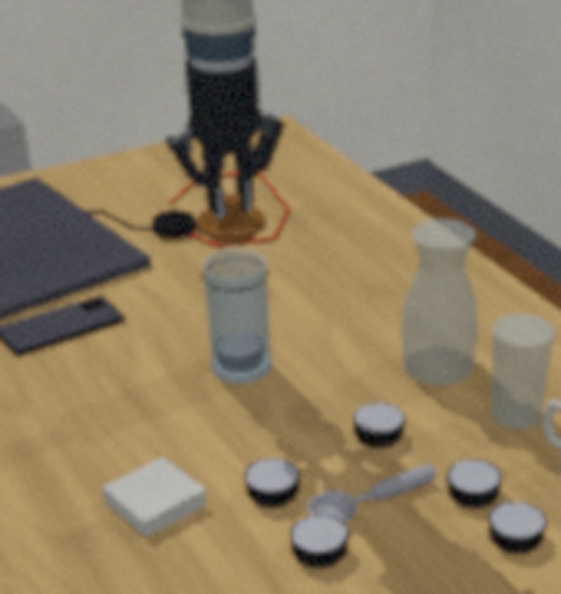

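The picture shows the lid hanging in the fingers at crop (230,220), clear of the open jar at (240,315), with one capsule inside. Setting the lid down at about (0.42, 0.32).

Request:
servo_tool(xyz=[[0,-2.5,-0.5],[-0.2,-5,-0.5],[-0.4,-7.5,-0.5],[-0.6,-10,-0.5],[-0.7,-12.5,0],[-0.7,-13.3,2.5],[-0.7,-13.3,5.5],[-0.7,-13.3,9],[-0.7,-13.3,12],[-0.7,-13.3,14]], turn=[[0,0,0],[0,0,0],[0,0,0],[0,0,0],[0,0,0],[0,0,0],[0,0,0],[0,0,0],[0,0,0],[0,0,0]], fingers=[-0.6,-0.6,-0.6,-0.6,-0.6,-0.6,-0.6,-0.6,-0.6,-0.6])

```text
clock: 6.58
tool_pos: [0.4185, 0.3188, 0.0642]
eef_rot: [0.706, 0.708, -0.002, -0.0]
wrist_force: [-0.3, 0.0, -1.2]
grip_width: 0.29
finger_force: 29.8
```

Request:
servo_tool(xyz=[[0,0,1.5],[0,0,2.5],[0,0,3.3],[0,0,3.7],[0,0,3.9],[0,0,4.1],[0,0,4.1]], turn=[[0,0,0],[0,0,0],[0,0,0],[0,0,0],[0,0,0],[0,0,0],[0,0,0]], fingers=[-0.6,-0.6,-0.6,-0.6,-0.6,-0.6,-0.6])

```text
clock: 7.17
tool_pos: [0.4204, 0.3197, 0.0266]
eef_rot: [0.706, 0.708, 0.0, 0.0]
wrist_force: [-0.4, -0.5, -2.4]
grip_width: 0.287
finger_force: 29.8
```

Still slightly airborne, so I lower gently, release and rise.

Request:
servo_tool(xyz=[[0,0,0.1],[0,0,0.1],[0,0,0.2],[0,0,0.2]], turn=[[0,0,0],[0,0,0],[0,0,0],[0,0,0]], fingers=[-0.6,-0.6,-0.6,-0.6])

```text
clock: 7.5
tool_pos: [0.4206, 0.3198, 0.0258]
eef_rot: [0.706, 0.708, 0.001, 0.0]
wrist_force: [-2.4, -1.5, 14.4]
grip_width: 0.293
finger_force: 31.1
```

Request:
servo_tool(xyz=[[0,0,-0.1],[0,0,-0.1],[0,0,-0.1],[0,0,-0.1],[0,0,-0.1],[0,0,-2.5],[0,0,-6],[0,0,-10],[0,0,-13.5],[0,0,-13.5]], turn=[[0,0,0],[0,0,0],[0,0,0],[0,0,0],[0,0,0],[0,0,0],[0,0,0],[0,0,0],[0,0,0],[0,0,0]], fingers=[0,0.3,0.3,0.3,0.3,0.3,0.3,0.3,0.9,0.9])

```text
clock: 8.33
tool_pos: [0.4225, 0.3209, 0.1659]
eef_rot: [0.706, 0.708, 0.005, 0.001]
wrist_force: [0.4, -0.3, 0.8]
grip_width: 0.909
finger_force: 0.0
```

Request:
servo_tool(xyz=[[-3.7,0.8,0],[-7.5,1.6,0],[-11.2,2.6,0],[-15,3.6,0],[-18.7,4.5,0],[-22.5,5.3,0],[-22.5,5.3,0],[-22.5,5.3,0],[-22.5,5.3,0]], turn=[[0,0,0],[0,0,0],[0,0,0],[0,0,0],[0,0,0],[0,0,0],[0,0,0],[0,0,0],[0,0,0]], fingers=[0.9,0.9,0.9,0.9,0.9,0.9,0.9,0.9,0.9])

```text
clock: 9.08
tool_pos: [0.4739, 0.0947, 0.1591]
eef_rot: [0.706, 0.708, -0.0, -0.0]
wrist_force: [-0.4, 0.1, -0.1]
grip_width: 0.949
finger_force: 0.0
```

```bash
cat >> h.py <<'E'
def rim(p):
    for n,z in(("jar_rim",.142),("jar",0),("jar_line",.128),("lid_knob",.031),("lid",0)):
        m=[m for m in arm.mark_of(p,n)][:2];print(n,[(np.round(atz(p,k["uv"],z)[:2],4),round(k["confidence"],2)) for k in m])
E
python3 - <<'E'
from h import *
s=arm.snapshot("side");t=arm.snapshot("top")
for p in(s,t):rim(p);print(caps(p,[(.625,.124),(.657,-.018),(.654,-.0995),(.4666,-.0144),(.474,.094)]))
i=cv2.cvtColor(t["image"],cv2.COLOR_RGB2BGR);j=cv2.cvtColor(s["image"],cv2.COLOR_RGB2BGR)
o=np.zeros((480,800,3),np.uint8);o[:,:400]=cv2.resize(i[170:230,135:185],None,fx=8,fy=8,interpolation=2);o[:,400:]=cv2.resize(j[120:180,175:225],None,fx=8,fy=8,interpolation=2);cv2.imwrite("pics/rim.png",o)
st=arm.get_state();print(st["tool_pos"],st["eef_rot"])
E
```

```text
jar_rim [(array([0.5551, 0.3234]), 0.66)]
jar [(array([0.5643, 0.3385]), 0.77)]
jar_line [(array([ 0.6714, -0.0621]), 0.73), (array([0.5637, 0.3196]), 0.71)]
lid_knob [(array([0.4257, 0.3173]), 0.49)]
lid [(array([0.4247, 0.327 ]), 0.57)]
[(np.float64(0.6271), np.float64(0.1242), 111, np.float64(0.5)), (np.float64(0.6592), np.float64(-0.0179), 127, np.float64(0.5)), (np.float64(0.6557), np.float64(-0.099), 149, np.float64(0.4)), (np.float64(0.5124), np.float64(0.0021), 357, np.float64(12.1)), (np.float64(0.4763), np.float64(0.0938), 133, np.float64(0.7))]
jar_rim [(array([0.5564, 0.3239]), 0.89)]
jar [(array([0.5568, 0.3238]), 0.64), (array([0.5447, 0.3347]), 0.16)]
jar_line [(array([0.5672, 0.33  ]), 0.68), (array([0.422 , 0.2792]), 0.21)]
lid_knob [(array([0.4179, 0.3057]), 0.79)]
lid [(array([0.4222, 0.3275]), 0.55)]
[(np.float64(0.6249), np.float64(0.1242), 174, np.float64(0.1)), (np.float64(0.6573), np.float64(-0.0179), 171, np.float64(0.1)), (np.float64(0.6536), np.float64(-0.0995), 171, np.float64(0.1)), (np.float64(0.5117), np.float64(0.0074), 427, np.float64(13.5)), (np.float64(0.5117), np.float64(0.0074), 427, np.float64(25.4))]
[0.47394689 0.09496234 0.15929052] [ 7.05708446e-01  7.08502357e-01  3.80982547e-06 -1.22909074e-06]
```

View pics/rim.png

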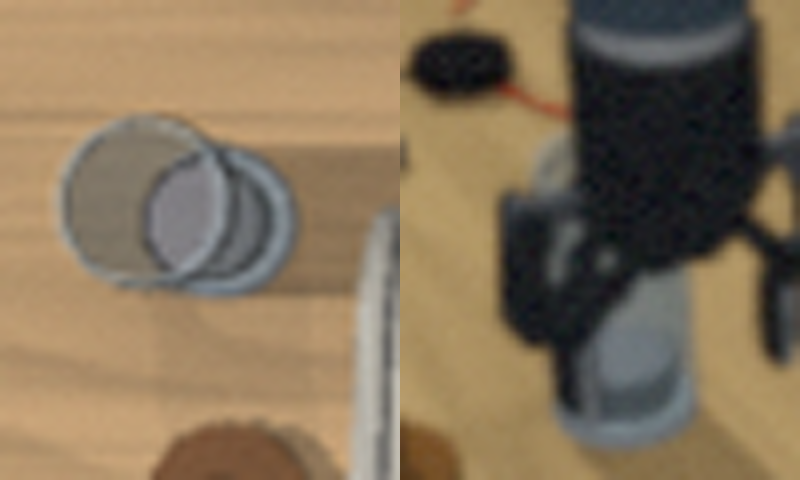

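The top half shows the jar rim circle centred at crop (144,201) and the base circle at about (221,221). The gripper covers the jar in the side view, so I use the earlier lift picture there.

```bash
python3 - <<'E'
from h import *
t=arm.snapshot("top");s=arm.snapshot("side")
print(atz(t,(152.5,194.7),.142),atz(t,(162.1,197.1),0),atz(s,(201.6,141.8),.142))
for c in(634,635):print(atz(t,(290+c/4-.4,170+164/4-.4),.03))
E
```

```text
[0.55366    0.32628933 0.142     ] [0.55453902 0.32875456 0.        ] [0.55152816 0.31028963 0.142     ]
[ 0.49325341 -0.73916069  0.03      ]
[ 0.49324546 -0.74008555  0.03      ]
```

Request:
servo_tool(xyz=[[0,0.1,4],[0,0.1,8],[0,0.1,11.5],[0,0.1,13.5],[0,0.1,15],[0,0.1,15],[0,0.1,15],[0,0.1,15]], turn=[[0,0,0],[0,0,0],[0,0,0],[0,0,0],[0,0,0],[0,0,0],[0,0,0],[0,0,0]], fingers=[0.7,0.7,0.7,0.7,0.7,0.7,0.7,0.7])

```text
clock: 10.45
tool_pos: [0.4757, 0.0947, 0.0102]
eef_rot: [0.706, 0.708, 0.0, 0.0]
wrist_force: [0.3, 0.1, 0.4]
grip_width: 0.849
finger_force: 0.0
```

Request:
servo_tool(xyz=[[0,0,0],[0,0,0],[0,0,0],[0,0,0],[0,0,0],[0,0,0]], turn=[[0,0,0],[0,0,0],[0,0,0],[0,0,0],[0,0,0],[0,0,0]], fingers=[0.5,0.3,0.2,0.1,0.1,0.1], grip_force=25)

```text
clock: 10.95
tool_pos: [0.4758, 0.0948, 0.0107]
eef_rot: [0.706, 0.708, 0.001, 0.001]
wrist_force: [-0.1, -0.2, 7.2]
grip_width: 0.666
finger_force: 25.1
```

Request:
servo_tool(xyz=[[0,0,-1],[0,0,-3],[0,0,-6],[0,0,-10],[0,0,-14],[0,0,-17],[0,0,-19],[0,0,-19],[0,0,-19]], turn=[[0,0,0],[0,0,0],[0,0,0],[0,0,0],[0,0,0],[0,0,0],[0,0,0],[0,0,0],[0,0,0]], fingers=[0.1,0.1,0.1,0.1,0.1,0.1,0.1,0.1,0.1])

```text
clock: 11.7
tool_pos: [0.4755, 0.0948, 0.2009]
eef_rot: [0.706, 0.708, 0.001, 0.001]
wrist_force: [-0.1, 0.3, -1.0]
grip_width: 0.661
finger_force: 27.1
```

```bash
python3 - <<'E'
from h import *
t=arm.snapshot("top");s=arm.snapshot("side");j=cv2.cvtColor(s["image"],cv2.COLOR_RGB2BGR)
print(atz(t,(328.35,210.6),.03),proj(s,arm.get_state()["tool_pos"]),caps(t,[(.625,.124),(.657,-.018),(.654,-.0995),(.4666,-.0144)]))
u=proj(s,arm.get_state()["tool_pos"]).astype(int)
cv2.imwrite("pics/g1.png",cv2.resize(j[u[1]-45:u[1]+45,u[0]-50:u[0]+50],None,fx=5,fy=5,interpolation=2))
E
```

```text
[ 0.49706701 -0.29583809  0.03      ] [208.87737638 160.63394035] [(np.float64(0.6249), np.float64(0.1242), 174, np.float64(0.1)), (np.float64(0.6575), np.float64(-0.0181), 169, np.float64(0.1)), (np.float64(0.6535), np.float64(-0.0996), 172, np.float64(0.1)), (np.float64(0.5123), np.float64(0.0079), 419, np.float64(13.7))]
```

View pics/g1.png

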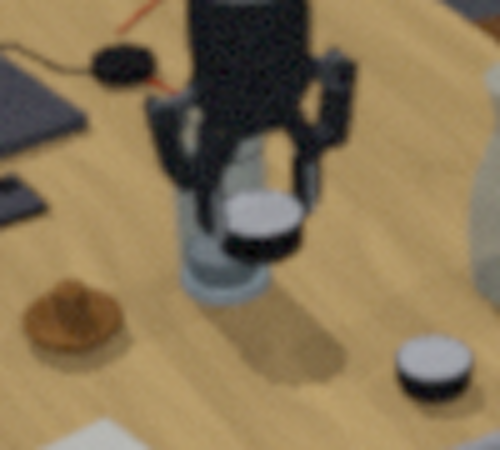

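The crop shows the capsule held level between the fingertips at (262,220), and the lid standing knob up at (72,320). Carrying it over the jar.

Request:
servo_tool(xyz=[[3.5,1.2,0],[7,2.4,0],[10.5,3.6,0],[14,4.8,0],[17.5,6,0],[20.5,7,0],[23.2,7.85,0],[23.2,7.85,0],[23.2,7.85,2],[23.2,7.85,4]], turn=[[0,0,0],[0,0,0],[0,0,0],[0,0,0],[0,0,0],[0,0,0],[0,0,0],[0,0,0],[0,0,0],[0,0,0]], fingers=[0.1,0.1,0.1,0.1,0.1,0.1,0.1,0.1,0.1,0.1])

```text
clock: 12.63
tool_pos: [0.5525, 0.3275, 0.1579]
eef_rot: [0.705, 0.709, -0.0, -0.0]
wrist_force: [0.1, -0.3, -1.1]
grip_width: 0.659
finger_force: 27.1
```

Request:
servo_tool(xyz=[[0,0,0],[0,0,0]], turn=[[0,0,0],[0,0,0]], fingers=[0.1,0.1])

```text
clock: 12.8
tool_pos: [0.5517, 0.3264, 0.1576]
eef_rot: [0.706, 0.708, -0.002, -0.001]
wrist_force: [0.3, -0.3, -0.5]
grip_width: 0.663
finger_force: 27.1
```

```bash
python3 - <<'E'
from h import *
t=arm.snapshot("top");s=arm.snapshot("side")
print(arm.get_state()["tool_pos"])
o=np.zeros((560,800,3),np.uint8)
for k,p in enumerate((t,s)):
    j=cv2.cvtColor(p["image"],cv2.COLOR_RGB2BGR);u=proj(p,[.554,.3265,.14]).astype(int)
    o[:,400*k:400*k+400]=cv2.resize(j[u[1]-35:u[1]+35,u[0]-25:u[0]+25],None,fx=8,fy=8,interpolation=2)
cv2.imwrite("pics/in1.png",o)
E
```

```text
[0.55284033 0.32680111 0.15989604]
```

View pics/in1.png

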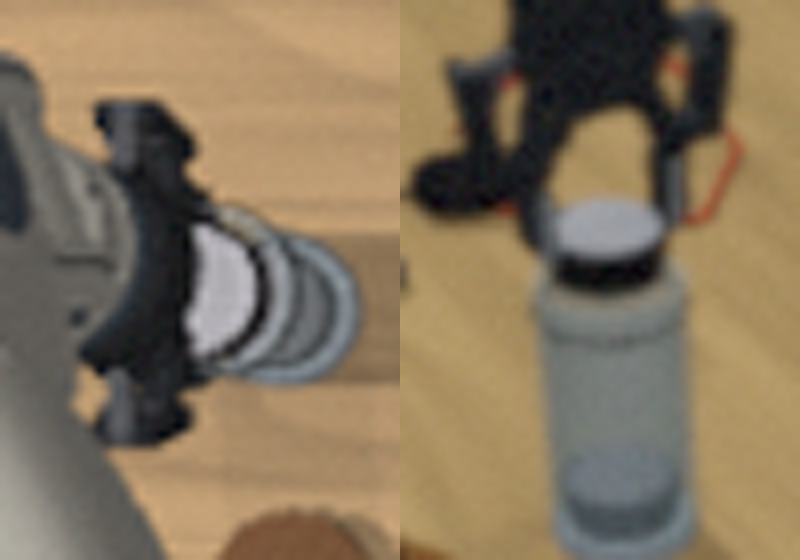

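The top view shows the capsule over the mouth. In the side view it sits about 6 crop px (2 mm) left of the rim centre, so I shift it slightly and lower.

Request:
servo_tool(xyz=[[-0.1,0.15,0.3],[-0.1,0.15,0.6],[-0.1,0.15,1],[-0.1,0.15,1.3],[-0.1,0.15,1.6],[-0.1,0.15,1.6],[-0.1,0.15,1.6]], turn=[[0,0,0],[0,0,0],[0,0,0],[0,0,0],[0,0,0],[0,0,0],[0,0,0]], fingers=[0.1,0.1,0.1,0.1,0.1,0.1,0.1])

```text
clock: 13.48
tool_pos: [0.554, 0.326, 0.1431]
eef_rot: [0.706, 0.708, -0.0, -0.0]
wrist_force: [0.6, 0.4, 0.4]
grip_width: 0.662
finger_force: 27.1
```

Request:
servo_tool(xyz=[[0,0,0],[0,0,0],[0,0,0],[0,0,-1],[0,0,-3],[0,0,-5],[0,0,-5],[0,0,-5]], turn=[[0,0,0],[0,0,0],[0,0,0],[0,0,0],[0,0,0],[0,0,0],[0,0,0],[0,0,0]], fingers=[0.8,0.8,0.8,0.8,0.8,0.8,0.8,0.8])

```text
clock: 14.15
tool_pos: [0.5547, 0.3263, 0.1952]
eef_rot: [0.706, 0.708, 0.001, 0.001]
wrist_force: [0.2, -0.6, -0.5]
grip_width: 0.902
finger_force: 0.0
```

```bash
python3 - <<'E'
from h import *
t=arm.snapshot("top");s=arm.snapshot("side")
print(arm.get_state()["tool_pos"],caps(t,[(.625,.124),(.657,-.018),(.654,-.0995),(.4666,-.0144)]))
j=cv2.cvtColor(s["image"],cv2.COLOR_RGB2BGR);u=proj(s,[.554,.3265,.08]).astype(int)
cv2.imwrite("pics/in2.png",cv2.resize(j[u[1]-35:u[1]+35,u[0]-30:u[0]+30],None,fx=7,fy=7,interpolation=2))
E
```

```text
[0.55400214 0.32597796 0.19316866] [(np.float64(0.6252), np.float64(0.1245), 168, np.float64(0.1)), (np.float64(0.6573), np.float64(-0.0179), 171, np.float64(0.1)), (np.float64(0.6538), np.float64(-0.0998), 171, np.float64(0.1)), (np.float64(0.5095), np.float64(0.0066), 406, np.float64(12.8))]
```

View pics/in2.png

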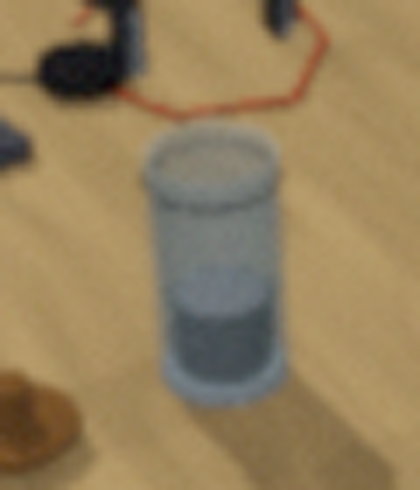

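Two capsules lie flat and level in the jar. Next is the one at (0.626, 0.1245).

Request:
servo_tool(xyz=[[-3.6,1.2,0],[-7.2,2.4,0],[-10.8,3.6,0],[-14.4,5,0],[-18,6.4,2],[-20.15,7.2,5],[-20.15,7.2,8],[-20.15,7.2,10],[-20.15,7.2,10],[-20.15,7.2,10]], turn=[[0,0,0],[0,0,0],[0,0,0],[0,0,0],[0,0,0],[0,0,0],[0,0,0],[0,0,0],[0,0,0],[0,0,0]], fingers=[0.7,0.7,0.7,0.7,0.7,0.7,0.7,0.7,0.7,0.7])

```text
clock: 15.08
tool_pos: [0.626, 0.1246, 0.0922]
eef_rot: [0.706, 0.708, -0.001, -0.001]
wrist_force: [0.6, 0.9, 0.1]
grip_width: 0.848
finger_force: 0.0
```

Request:
servo_tool(xyz=[[0,0,3],[0,0,6],[0,0,7.5],[0,0,8.25],[0,0,8.25],[0,0,8.25]], turn=[[0,0,0],[0,0,0],[0,0,0],[0,0,0],[0,0,0],[0,0,0]], fingers=[0.7,0.7,0.7,0.7,0.7,0.7])

```text
clock: 15.58
tool_pos: [0.6278, 0.1252, 0.0124]
eef_rot: [0.706, 0.709, 0.001, 0.001]
wrist_force: [0.3, -0.3, -0.0]
grip_width: 0.849
finger_force: 0.0
```

Request:
servo_tool(xyz=[[0,0,0],[0,0,0],[0,0,0],[0,0,0],[0,0,0],[0,0,0]], turn=[[0,0,0],[0,0,0],[0,0,0],[0,0,0],[0,0,0],[0,0,0]], fingers=[0.5,0.3,0.2,0.1,0.1,0.1])

```text
clock: 16.08
tool_pos: [0.628, 0.125, 0.013]
eef_rot: [0.706, 0.708, 0.001, 0.001]
wrist_force: [-0.8, -0.2, 7.2]
grip_width: 0.664
finger_force: 25.4
```

Request:
servo_tool(xyz=[[0,0,-1],[0,0,-3],[0,0,-6],[0,0,-10],[0,0,-14],[0,0,-17],[0,0,-19],[0,0,-19],[0,0,-19]], turn=[[0,0,0],[0,0,0],[0,0,0],[0,0,0],[0,0,0],[0,0,0],[0,0,0],[0,0,0],[0,0,0]], fingers=[0.1,0.1,0.1,0.1,0.1,0.1,0.1,0.1,0.1])

```text
clock: 16.83
tool_pos: [0.6274, 0.1249, 0.2032]
eef_rot: [0.706, 0.708, 0.001, 0.001]
wrist_force: [-0.1, -0.7, -0.4]
grip_width: 0.659
finger_force: 26.8
```

Request:
servo_tool(xyz=[[3.6,-1.2,0],[7.2,-2.4,0],[10.8,-3.6,0],[14.4,-5,0],[17.5,-6.3,0],[20.15,-7.3,0],[20.15,-7.3,0],[20.15,-7.3,2],[20.15,-7.3,3.5],[20.15,-7.3,3.5]], turn=[[0,0,0],[0,0,0],[0,0,0],[0,0,0],[0,0,0],[0,0,0],[0,0,0],[0,0,0],[0,0,0],[0,0,0]], fingers=[0.1,0.1,0.1,0.1,0.1,0.1,0.1,0.1,0.1,0.1])

```text
clock: 17.67
tool_pos: [0.5514, 0.3253, 0.1618]
eef_rot: [0.706, 0.708, -0.003, -0.001]
wrist_force: [0.2, -0.2, -1.2]
grip_width: 0.661
finger_force: 26.8
```

Request:
servo_tool(xyz=[[0,0,0],[0,0,0],[0,0,0.3]], turn=[[0,0,0],[0,0,0],[0,0,0]], fingers=[0.1,0.1,0.1])

```text
clock: 17.92
tool_pos: [0.5539, 0.326, 0.1641]
eef_rot: [0.706, 0.708, 0.001, 0.0]
wrist_force: [-1.0, 0.0, 0.2]
grip_width: 0.665
finger_force: 26.8
```

Request:
servo_tool(xyz=[[0,0,0.5],[0,0,1],[0,0,1.5],[0,0,1.9],[0,0,1.9],[0,0,1.9]], turn=[[0,0,0],[0,0,0],[0,0,0],[0,0,0],[0,0,0],[0,0,0]], fingers=[0.1,0.1,0.1,0.1,0.1,0.1])

```text
clock: 18.42
tool_pos: [0.553, 0.326, 0.1434]
eef_rot: [0.706, 0.708, -0.0, -0.0]
wrist_force: [-0.1, -0.1, -0.2]
grip_width: 0.662
finger_force: 26.8
```

Request:
servo_tool(xyz=[[0,0.1,0],[0,0.1,0],[0,0.1,0],[0,0.1,-1],[0,0.1,-3],[0,0.1,-5],[0,0.1,-5],[0,0.1,-5]], turn=[[0,0,0],[0,0,0],[0,0,0],[0,0,0],[0,0,0],[0,0,0],[0,0,0],[0,0,0]], fingers=[0.8,0.8,0.8,0.8,0.8,0.8,0.8,0.8])

```text
clock: 19.08
tool_pos: [0.5548, 0.3264, 0.1957]
eef_rot: [0.706, 0.708, 0.001, 0.001]
wrist_force: [1.0, 0.7, -0.9]
grip_width: 0.899
finger_force: 0.0
```

```bash
python3 - <<'E'
from h import *
t=arm.snapshot("top");s=arm.snapshot("side")
print(arm.get_state()["tool_pos"])
for p in(t,s):print(caps(p,[(.657,-.018),(.654,-.0995),(.4666,-.0144)]))
j=cv2.cvtColor(s["image"],cv2.COLOR_RGB2BGR);u=proj(s,[.554,.3265,.08]).astype(int)
cv2.imwrite("pics/in3.png",cv2.resize(j[u[1]-45:u[1]+115,u[0]-40:u[0]+120],None,fx=3.7,fy=3.7,interpolation=2))
E
```

```text
[0.55402382 0.32597117 0.19373493]
[(np.float64(0.6574), np.float64(-0.018), 170, np.float64(0.1)), (np.float64(0.6538), np.float64(-0.0998), 171, np.float64(0.1)), (np.float64(0.5093), np.float64(0.0068), 404, np.float64(12.8))]
[(np.float64(0.6592), np.float64(-0.0179), 127, np.float64(0.5)), (np.float64(0.6557), np.float64(-0.099), 149, np.float64(0.4)), (np.float64(0.5128), np.float64(0.0021), 354, np.float64(12.2))]
```

View pics/in3.png

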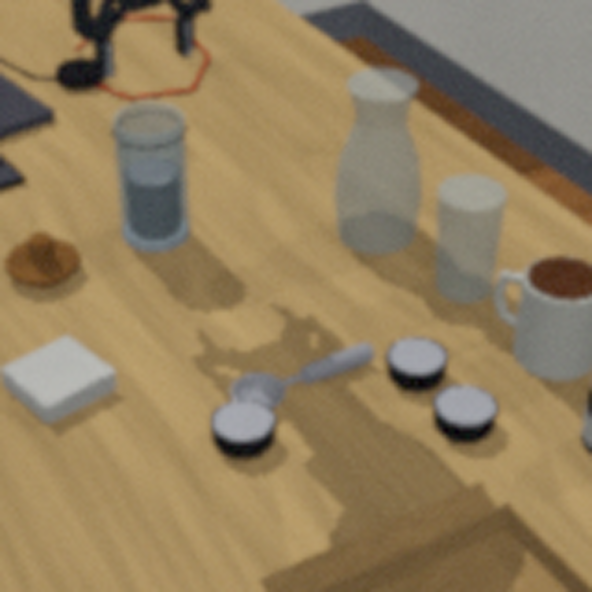

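Three capsules are in the jar, and the two far capsules and the one by the spoon are undisturbed. Going for the one at (0.658, -0.018).

Request:
servo_tool(xyz=[[-3.6,1.1,0],[-7.2,2.2,0],[-10.8,3.3,0],[-14.4,4.4,0],[-18,5.5,0],[-21.6,6.6,0],[-25.2,7.7,0],[-28.8,8.8,1],[-32.4,9.8,3],[-34.4,10.35,5]], turn=[[0,0,0],[0,0,0],[0,0,0],[0,0,0],[0,0,0],[0,0,0],[0,0,0],[0,0,0],[0,0,0],[0,0,0]], fingers=[0.7,0.7,0.7,0.7,0.7,0.7,0.7,0.7,0.7,0.7])

```text
clock: 20.02
tool_pos: [0.6597, -0.0213, 0.1429]
eef_rot: [0.707, 0.708, -0.0, 0.001]
wrist_force: [-0.5, 0.9, 0.1]
grip_width: 0.855
finger_force: 0.0
```

Request:
servo_tool(xyz=[[0,0,3],[0,0,5],[0,0,5],[0,0,5]], turn=[[0,0,0],[0,0,0],[0,0,0],[0,0,0]], fingers=[0.7,0.7,0.7,0.7])

```text
clock: 20.35
tool_pos: [0.658, -0.0175, 0.0926]
eef_rot: [0.706, 0.708, -0.001, -0.001]
wrist_force: [-0.4, -0.0, -0.4]
grip_width: 0.852
finger_force: 0.0
```

Request:
servo_tool(xyz=[[0,0,3],[0,0,6],[0,0,7.5],[0,0,8.2],[0,0,8.2],[0,0,8.2]], turn=[[0,0,0],[0,0,0],[0,0,0],[0,0,0],[0,0,0],[0,0,0]], fingers=[0.7,0.7,0.7,0.7,0.7,0.7])

```text
clock: 20.85
tool_pos: [0.6598, -0.0174, 0.0134]
eef_rot: [0.706, 0.709, 0.001, 0.001]
wrist_force: [0.2, -0.7, 1.0]
grip_width: 0.853
finger_force: 0.0
```

Request:
servo_tool(xyz=[[0,0,0],[0,0,0],[0,0,0],[0,0,0],[0,0,0],[0,0,0]], turn=[[0,0,0],[0,0,0],[0,0,0],[0,0,0],[0,0,0],[0,0,0]], fingers=[0.5,0.3,0.2,0.1,0.1,0.1])

```text
clock: 21.35
tool_pos: [0.66, -0.0176, 0.0141]
eef_rot: [0.706, 0.708, 0.001, 0.001]
wrist_force: [-0.7, 0.8, 6.7]
grip_width: 0.66
finger_force: 25.4
```

Request:
servo_tool(xyz=[[0,0,-1],[0,0,-3],[0,0,-6],[0,0,-10],[0,0,-14],[0,0,-17],[0,0,-19],[0,0,-19],[0,0,-19]], turn=[[0,0,0],[0,0,0],[0,0,0],[0,0,0],[0,0,0],[0,0,0],[0,0,0],[0,0,0],[0,0,0]], fingers=[0.1,0.1,0.1,0.1,0.1,0.1,0.1,0.1,0.1])

```text
clock: 22.1
tool_pos: [0.6594, -0.0176, 0.2042]
eef_rot: [0.706, 0.708, 0.001, 0.002]
wrist_force: [1.0, -0.0, -0.7]
grip_width: 0.658
finger_force: 26.8
```

Request:
servo_tool(xyz=[[3.6,-1.1,0],[7.2,-2.2,0],[10.8,-3.3,0],[14.4,-4.4,0],[18,-5.5,0],[21.6,-6.6,0],[25.2,-7.7,0],[28.8,-8.8,0],[32,-9.8,0],[34.4,-10.45,0]], turn=[[0,0,0],[0,0,0],[0,0,0],[0,0,0],[0,0,0],[0,0,0],[0,0,0],[0,0,0],[0,0,0],[0,0,0]], fingers=[0.1,0.1,0.1,0.1,0.1,0.1,0.1,0.1,0.1,0.1])

```text
clock: 22.93
tool_pos: [0.5512, 0.3284, 0.2007]
eef_rot: [0.705, 0.709, -0.001, -0.001]
wrist_force: [0.9, -1.0, -0.1]
grip_width: 0.657
finger_force: 26.8
```

Request:
servo_tool(xyz=[[0,0,0],[0,0,2],[0,0,4],[0,0,4],[0,0,4],[0,0,4]], turn=[[0,0,0],[0,0,0],[0,0,0],[0,0,0],[0,0,0],[0,0,0]], fingers=[0.1,0.1,0.1,0.1,0.1,0.1])

```text
clock: 23.43
tool_pos: [0.5534, 0.3256, 0.1623]
eef_rot: [0.706, 0.708, -0.0, 0.0]
wrist_force: [1.0, 0.6, 0.3]
grip_width: 0.663
finger_force: 26.9
```

Request:
servo_tool(xyz=[[0,0.05,0.5],[0,0.05,1],[0,0.05,1.5],[0,0.05,1.9],[0,0.05,1.9],[0,0.05,1.9]], turn=[[0,0,0],[0,0,0],[0,0,0],[0,0,0],[0,0,0],[0,0,0]], fingers=[0.1,0.1,0.1,0.1,0.1,0.1])

```text
clock: 23.93
tool_pos: [0.5535, 0.326, 0.1425]
eef_rot: [0.706, 0.708, -0.0, -0.0]
wrist_force: [0.4, 0.6, 0.0]
grip_width: 0.657
finger_force: 26.9
```

Request:
servo_tool(xyz=[[0,0,0],[0,0,0],[0,0,0],[0,0,-1],[0,0,-3],[0,0,-5],[0,0,-5],[0,0,-5]], turn=[[0,0,0],[0,0,0],[0,0,0],[0,0,0],[0,0,0],[0,0,0],[0,0,0],[0,0,0]], fingers=[0.8,0.8,0.8,0.8,0.8,0.8,0.8,0.8])

```text
clock: 24.6
tool_pos: [0.5542, 0.3263, 0.1947]
eef_rot: [0.706, 0.708, 0.001, 0.001]
wrist_force: [0.2, -0.5, -1.1]
grip_width: 0.901
finger_force: 0.0
```

```bash
python3 - <<'E'
from h import *
t=arm.snapshot("top");s=arm.snapshot("side")
print(arm.get_state()["tool_pos"])
for p in(t,s):print(caps(p,[(.654,-.0995),(.4666,-.0144)]))
j=cv2.cvtColor(s["image"],cv2.COLOR_RGB2BGR);u=proj(s,[.554,.3265,.08]).astype(int)
i=cv2.cvtColor(t["image"],cv2.COLOR_RGB2BGR)
o=np.zeros((480,800,3),np.uint8);o[:,:400]=cv2.resize(j[u[1]-35:u[1]+25,u[0]-25:u[0]+25],None,fx=8,fy=8,interpolation=2)
o[:,400:]=cv2.resize(i[150:246,230:310],None,fx=5,fy=5,interpolation=2);cv2.imwrite("pics/in4.png",o)
E
```

```text
[0.55351327 0.32602321 0.19270409]
[(np.float64(0.6537), np.float64(-0.0998), 171, np.float64(0.1)), (np.float64(0.5095), np.float64(0.0068), 403, np.float64(12.9))]
[(np.float64(0.6556), np.float64(-0.0993), 149, np.float64(0.4)), (np.float64(0.5134), np.float64(0.0022), 357, np.float64(12.3))]
```

View pics/in4.png

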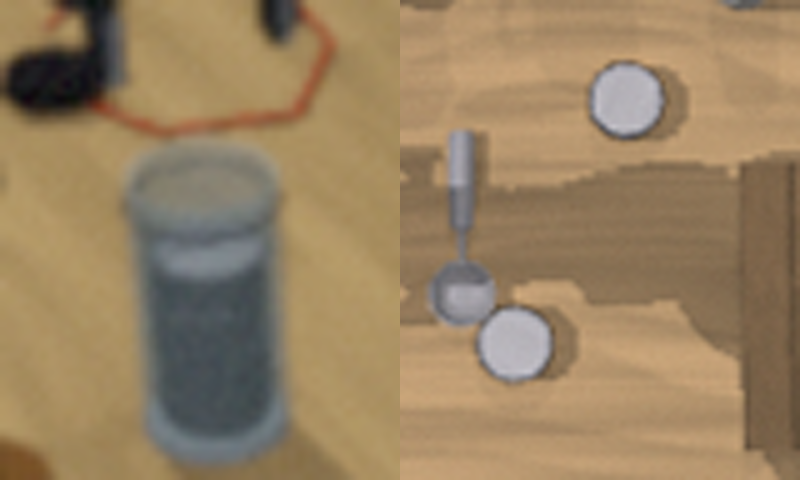

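Left: four capsules lie flat, with the top face just below the line. Right: the last two capsules are at crop (627,100) and (515,343), the second close to the spoon bowl at (462,293). The upper one goes in as the fifth.

Request:
servo_tool(xyz=[[-4,0.9,0],[-8,1.9,0],[-12,2.8,0],[-16,3.8,0],[-20,4.7,0],[-24,5.6,0],[-28,6.6,0],[-32,7.5,0],[-36,8.5,0],[-39.6,9.4,0]], turn=[[0,0,0],[0,0,0],[0,0,0],[0,0,0],[0,0,0],[0,0,0],[0,0,0],[0,0,0],[0,0,0],[0,0,0]], fingers=[0.7,0.7,0.7,0.7,0.7,0.7,0.7,0.7,0.7,0.7])

```text
clock: 25.53
tool_pos: [0.6489, -0.0721, 0.1919]
eef_rot: [0.706, 0.708, -0.0, -0.001]
wrist_force: [0.8, 1.2, 0.5]
grip_width: 0.85
finger_force: 0.0
```

Request:
servo_tool(xyz=[[-3,0.6,1],[-3,0.6,4],[-3,0.6,7.5],[-3,0.6,10],[-3,0.6,10],[-3,0.6,10]], turn=[[0,0,0],[0,0,0],[0,0,0],[0,0,0],[0,0,0],[0,0,0]], fingers=[0.7,0.7,0.7,0.7,0.7,0.7])

```text
clock: 26.03
tool_pos: [0.6542, -0.0994, 0.0914]
eef_rot: [0.706, 0.708, -0.001, -0.002]
wrist_force: [0.1, -0.1, 1.7]
grip_width: 0.85
finger_force: 0.0
```

Request:
servo_tool(xyz=[[0,0,3],[0,0,6],[0,0,7.5],[0,0,8.2],[0,0,8.2],[0,0,8.2]], turn=[[0,0,0],[0,0,0],[0,0,0],[0,0,0],[0,0,0],[0,0,0]], fingers=[0.7,0.7,0.7,0.7,0.7,0.7])

```text
clock: 26.53
tool_pos: [0.6563, -0.0997, 0.0126]
eef_rot: [0.706, 0.708, 0.001, 0.001]
wrist_force: [0.2, -0.0, 0.6]
grip_width: 0.85
finger_force: 0.0
```

Request:
servo_tool(xyz=[[0,0,0],[0,0,0],[0,0,0],[0,0,0],[0,0,0],[0,0,0]], turn=[[0,0,0],[0,0,0],[0,0,0],[0,0,0],[0,0,0],[0,0,0]], fingers=[0.5,0.3,0.2,0.1,0.1,0.1])

```text
clock: 27.03
tool_pos: [0.6563, -0.0998, 0.0132]
eef_rot: [0.706, 0.708, 0.001, 0.002]
wrist_force: [-0.5, 1.0, 7.1]
grip_width: 0.663
finger_force: 25.4
```

Request:
servo_tool(xyz=[[0,0,-1],[0,0,-3],[0,0,-6],[0,0,-10],[0,0,-14],[0,0,-17],[0,0,-19],[0,0,-19],[0,0,-19]], turn=[[0,0,0],[0,0,0],[0,0,0],[0,0,0],[0,0,0],[0,0,0],[0,0,0],[0,0,0],[0,0,0]], fingers=[0.1,0.1,0.1,0.1,0.1,0.1,0.1,0.1,0.1])

```text
clock: 27.78
tool_pos: [0.6556, -0.0997, 0.2032]
eef_rot: [0.706, 0.708, 0.001, 0.002]
wrist_force: [-0.1, 0.6, -1.3]
grip_width: 0.66
finger_force: 26.8
```

Request:
servo_tool(xyz=[[4,-0.9,0],[8,-1.9,0],[12,-2.8,0],[16,-3.8,0],[20,-4.7,0],[24,-5.6,0],[28,-6.6,0],[32,-7.5,0],[36,-8.5,0],[39.55,-9.4,0]], turn=[[0,0,0],[0,0,0],[0,0,0],[0,0,0],[0,0,0],[0,0,0],[0,0,0],[0,0,0],[0,0,0],[0,0,0]], fingers=[0.1,0.1,0.1,0.1,0.1,0.1,0.1,0.1,0.1,0.1])

```text
clock: 28.62
tool_pos: [0.5582, 0.2977, 0.1998]
eef_rot: [0.706, 0.709, -0.001, -0.0]
wrist_force: [0.1, 0.5, 0.7]
grip_width: 0.66
finger_force: 26.8
```

Request:
servo_tool(xyz=[[3,-0.65,0],[3,-0.65,0],[3,-0.65,2],[3,-0.65,4],[3,-0.65,4],[3,-0.65,4],[3,-0.65,4]], turn=[[0,0,0],[0,0,0],[0,0,0],[0,0,0],[0,0,0],[0,0,0],[0,0,0]], fingers=[0.1,0.1,0.1,0.1,0.1,0.1,0.1])

```text
clock: 29.2
tool_pos: [0.5533, 0.3253, 0.1613]
eef_rot: [0.706, 0.708, -0.0, -0.0]
wrist_force: [0.3, -0.4, -0.1]
grip_width: 0.658
finger_force: 26.9
```

Request:
servo_tool(xyz=[[0.05,0.05,0.5],[0.05,0.05,1],[0.05,0.05,1.5],[0.05,0.05,1.8],[0.05,0.05,1.8],[0.05,0.05,1.8]], turn=[[0,0,0],[0,0,0],[0,0,0],[0,0,0],[0,0,0],[0,0,0]], fingers=[0.1,0.1,0.1,0.1,0.1,0.1])

```text
clock: 29.7
tool_pos: [0.5536, 0.326, 0.1426]
eef_rot: [0.706, 0.708, -0.0, -0.0]
wrist_force: [0.5, 0.8, -0.2]
grip_width: 0.659
finger_force: 26.9
```

Request:
servo_tool(xyz=[[0,0,0],[0,0,0],[0,0,0],[0,0,-1],[0,0,-3],[0,0,-5],[0,0,-5],[0,0,-5]], turn=[[0,0,0],[0,0,0],[0,0,0],[0,0,0],[0,0,0],[0,0,0],[0,0,0],[0,0,0]], fingers=[0.8,0.8,0.8,0.8,0.8,0.8,0.8,0.8])

```text
clock: 30.37
tool_pos: [0.5543, 0.3263, 0.1947]
eef_rot: [0.706, 0.708, 0.001, 0.001]
wrist_force: [0.3, 0.6, -0.9]
grip_width: 0.901
finger_force: 0.0
```

```bash
python3 - <<'E'
from h import *
t=arm.snapshot("top");s=arm.snapshot("side")
print(arm.get_state()["tool_pos"])
m=arm.mark_of(t,"lid");print([np.round(atz(t,k["uv"],0),4) for k in m[:2]])
h=cv2.cvtColor(t["image"],cv2.COLOR_RGB2HSV)
m=((h[...,0]<=16)&(h[...,2]<135)&(h[...,1]>100)).astype(np.uint8);n,l,st,c=cv2.connectedComponentsWithStats(m)
u=proj(t,[.421,.32,.018]);i=(np.linalg.norm(c-u,axis=1)+1e3*(st[:,4]<50)).argmin();print(st[i],atz(t,c[i],.018))
j=cv2.cvtColor(s["image"],cv2.COLOR_RGB2BGR);u=proj(s,[.554,.3265,.08]).astype(int)
i=cv2.cvtColor(t["image"],cv2.COLOR_RGB2BGR)
o=np.zeros((480,800,3),np.uint8);o[:,:400]=cv2.resize(j[u[1]-35:u[1]+25,u[0]-25:u[0]+25],None,fx=8,fy=8,interpolation=2)
o[:,400:]=cv2.resize(i[170:250,280:347],(400,480),interpolation=2);cv2.imwrite("pics/in5.png",o)
for p in(t,s):print([(np.round(atz(p,k["uv"],.012)[:2],4),round(k["confidence"],2)) for k in arm.mark_of(p,"cap0")[:5]])
E
```

```text
[0.55348685 0.32599014 0.19268867]
[array([0.4181, 0.3226, 0.    ]), array([0.5586, 0.3151, 0.    ])]
[153 223  21  20 332] [0.42032841 0.31767892 0.018     ]
[(array([ 0.4767, -0.0145]), 0.57), (array([0.7591, 0.1958]), 0.54), (array([0.7835, 0.0636]), 0.53), (array([0.5744, 0.3506]), 0.52)]
[(array([0.6231, 0.4839]), 0.59), (array([ 0.4749, -0.0095]), 0.47)]
```

View pics/in5.png

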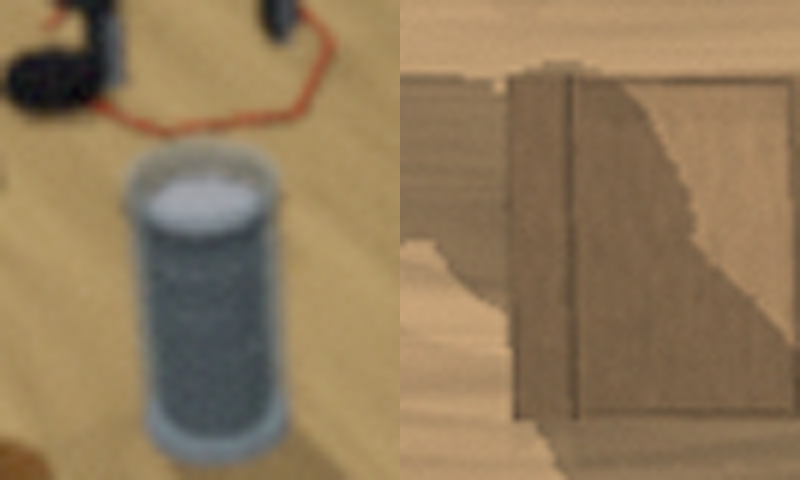

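Five capsules reach the line. Next the lid goes back on, as ordered.

Request:
servo_tool(xyz=[[-0.1,-3.5,0],[-0.3,-7,0],[-0.5,-10.5,0],[-0.6,-13.3,0],[-0.6,-13.3,2],[-0.6,-13.3,5.5],[-0.6,-13.3,9],[-0.6,-13.3,11],[-0.6,-13.3,11],[-0.6,-13.3,11]], turn=[[0,0,0],[0,0,0],[0,0,0],[0,0,0],[0,0,0],[0,0,0],[0,0,0],[0,0,0],[0,0,0],[0,0,0]], fingers=[0.3,0.3,0.3,0.3,0.3,0.3,0.3,0.3,0.3,0.3])

```text
clock: 31.45
tool_pos: [0.4201, 0.3193, 0.0822]
eef_rot: [0.706, 0.708, -0.001, -0.0]
wrist_force: [0.3, -0.5, 0.6]
grip_width: 0.65
finger_force: 0.0
```

Request:
servo_tool(xyz=[[0,0,2],[0,0,4],[0,0,5.2],[0,0,5.6],[0,0,5.6],[0,0,5.6]], turn=[[0,0,0],[0,0,0],[0,0,0],[0,0,0],[0,0,0],[0,0,0]], fingers=[0.3,0.3,0.3,0.3,0.3,0.3])

```text
clock: 31.95
tool_pos: [0.4216, 0.32, 0.0282]
eef_rot: [0.706, 0.708, 0.001, 0.0]
wrist_force: [0.6, -0.3, 1.3]
grip_width: 0.649
finger_force: 0.0
```

Request:
servo_tool(xyz=[[0,0,0],[0,0,0],[0,0,0],[0,0,0],[0,0,0],[0,0,0],[0,0,0],[0,0,0]], turn=[[0,0,0],[0,0,0],[0,0,0],[0,0,0],[0,0,0],[0,0,0],[0,0,0],[0,0,0]], fingers=[0.1,-0.2,-0.3,-0.4,-0.6,-0.6,-0.6,-0.6], grip_force=30)

```text
clock: 32.62
tool_pos: [0.421, 0.3197, 0.0275]
eef_rot: [0.706, 0.708, 0.001, 0.0]
wrist_force: [-1.4, -0.2, 6.7]
grip_width: 0.287
finger_force: 29.1
```

Request:
servo_tool(xyz=[[0,0,-0.5],[0,0,-2],[0,0,-5],[0,0,-9],[0,0,-13],[0,0,-16],[0,0,-17.5],[0,0,-17.5],[0,0,-17.5]], turn=[[0,0,0],[0,0,0],[0,0,0],[0,0,0],[0,0,0],[0,0,0],[0,0,0],[0,0,0],[0,0,0]], fingers=[-0.6,-0.6,-0.6,-0.6,-0.6,-0.6,-0.6,-0.6,-0.6])

```text
clock: 33.37
tool_pos: [0.4207, 0.3196, 0.2022]
eef_rot: [0.706, 0.708, 0.001, 0.0]
wrist_force: [0.4, -0.5, -1.9]
grip_width: 0.289
finger_force: 29.7
```

Request:
servo_tool(xyz=[[0.1,2.5,0],[0.3,5,0],[0.4,8,0],[0.5,11,0],[0.7,13.3,0],[0.7,13.3,0],[0.7,13.3,0],[0.7,13.3,1.5],[0.7,13.3,2.5],[0.7,13.3,2.5]], turn=[[0,0,0],[0,0,0],[0,0,0],[0,0,0],[0,0,0],[0,0,0],[0,0,0],[0,0,0],[0,0,0],[0,0,0]], fingers=[-0.6,-0.6,-0.6,-0.6,-0.6,-0.6,-0.6,-0.6,-0.6,-0.6])

```text
clock: 34.2
tool_pos: [0.5516, 0.3266, 0.1737]
eef_rot: [0.706, 0.709, -0.002, -0.001]
wrist_force: [-0.2, 0.7, -1.3]
grip_width: 0.285
finger_force: 30.0
```

Request:
servo_tool(xyz=[[0,0,0],[0,0,0.3],[0,0,0.6],[0,0,0.6]], turn=[[0,0,0],[0,0,0],[0,0,0],[0,0,0]], fingers=[-0.6,-0.6,-0.6,-0.6])

```text
clock: 34.53
tool_pos: [0.5535, 0.3271, 0.1706]
eef_rot: [0.706, 0.708, -0.0, -0.0]
wrist_force: [-0.5, -0.0, -2.0]
grip_width: 0.287
finger_force: 30.0
```

Request:
servo_tool(xyz=[[-0.05,0,0.2],[-0.05,0,0.4],[-0.05,0,0.6],[-0.05,0,0.8],[-0.05,0,0.95],[-0.05,0,1.05],[-0.05,0,1.05]], turn=[[0,0,0],[0,0,0],[0,0,0],[0,0,0],[0,0,0],[0,0,0],[0,0,0]], fingers=[-0.6,-0.6,-0.6,-0.6,-0.6,-0.6,-0.6])

```text
clock: 35.12
tool_pos: [0.5536, 0.3265, 0.16]
eef_rot: [0.706, 0.708, -0.0, -0.0]
wrist_force: [-0.2, -0.3, -1.2]
grip_width: 0.289
finger_force: 30.0
```

Request:
servo_tool(xyz=[[0,0,0.05],[0,0,0.1],[0,0,0.1]], turn=[[0,0,0],[0,0,0],[0,0,0]], fingers=[-0.6,-0.6,-0.6])

```text
clock: 35.37
tool_pos: [0.5537, 0.3266, 0.1596]
eef_rot: [0.706, 0.708, 0.0, 0.0]
wrist_force: [-0.9, -0.4, 2.3]
grip_width: 0.289
finger_force: 30.2
```

Request:
servo_tool(xyz=[[0,0,0],[0,0,0],[0,0,0],[0,0,0],[0,0,-0.5],[0,0,-2],[0,0,-5],[0,0,-7],[0,0,-7]], turn=[[0,0,0],[0,0,0],[0,0,0],[0,0,0],[0,0,0],[0,0,0],[0,0,0],[0,0,0],[0,0,0]], fingers=[-0.2,0.1,0.3,0.3,0.3,0.3,0.3,0.5,0.7])

```text
clock: 36.12
tool_pos: [0.5549, 0.3271, 0.2343]
eef_rot: [0.706, 0.708, 0.003, 0.001]
wrist_force: [-0.8, -0.2, 1.0]
grip_width: 0.847
finger_force: 0.0
```

Request:
servo_tool(xyz=[[-3.6,-0.8,0],[-7.2,-1.8,0],[-10.8,-2.7,0],[-14.4,-3.6,0],[-18,-4.5,0],[-21.6,-5.4,0],[-25.2,-6.4,0],[-28.8,-7.4,0],[-32.4,-8.4,0],[-34,-8.6,0]], turn=[[0,0,5],[0,0,10],[0,0,15],[0,0,20],[0,0,25],[0,0,30],[0,0,35],[0,0,40],[0,0,45],[0,0,45]], fingers=[0.7,0.7,0.7,0.7,0.7,0.7,0.7,0.7,0.7,0.7])

```text
clock: 36.95
tool_pos: [0.4674, -0.0167, 0.2295]
eef_rot: [0.925, 0.381, -0.0, 0.0]
wrist_force: [0.6, 0.3, 0.4]
grip_width: 0.854
finger_force: 0.0
```

Request:
servo_tool(xyz=[[0,0,0],[0,0,0],[0,0,0]], turn=[[0,0,0],[0,0,0],[0,0,0]], fingers=[0.7,0.7,0.7])

```text
clock: 37.2
tool_pos: [0.469, -0.0134, 0.2293]
eef_rot: [0.923, 0.384, 0.0, -0.0]
wrist_force: [0.4, -0.1, 0.2]
grip_width: 0.847
finger_force: 0.0
```

```bash
python3 - <<'E'
from h import *
t=arm.snapshot("top");s=arm.snapshot("side")
st=arm.get_state();print(st["tool_pos"],st["eef_rot"])
j=cv2.cvtColor(s["image"],cv2.COLOR_RGB2BGR);i=cv2.cvtColor(t["image"],cv2.COLOR_RGB2BGR)
u=proj(s,[.554,.3265,.1]).astype(int);v=proj(s,[.4666,-.0144,.024]).astype(int);w=proj(t,[.4666,-.0144,.024]).astype(int)
print(v-30,w-30)
o=np.zeros((520,780,3),np.uint8);c=lambda a,b,w,h:cv2.resize(a[b[1]-h:b[1]+h,b[0]-w:b[0]+w],None,fx=6.5,fy=6.5,interpolation=2)
o[:,:260]=c(j,u,20,40);o[:,260:520]=c(j,v,20,40);o[:,520:]=c(i,w,20,40);cv2.imwrite("pics/lidon.png",o);print(u,v,w)
E
```

```text
[ 0.46904585 -0.01286285  0.22921773] [ 9.22909482e-01  3.85016982e-01  8.15817520e-06 -1.05574969e-04]
[194 191] [222 189]
[200 149] [224 221] [252 219]
```

View pics/lidon.png

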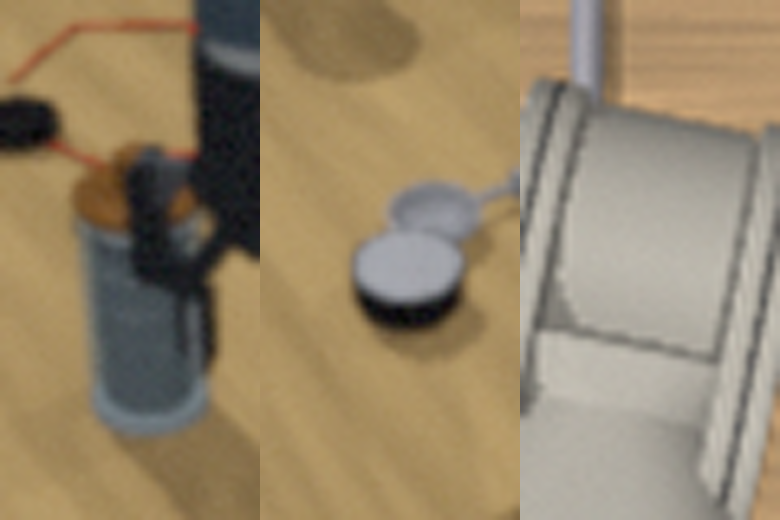

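Left: the lid sits level on the full jar. Middle: the last capsule is at crop (409,266), touching distance from the spoon bowl. Next I refine its position and the carton centre.

```bash
python3 - <<'E'
from h import *
t=arm.snapshot("top");s=arm.snapshot("side")
B=[atz(s,(226.5,221.5),.024)[:2],atz(t,(252.6,218.2),.024)[:2]];print(B)
for c in(309.1,347.6):print("wall",atz(t,(c,210.5),.03)[:2])
from scipy.spatial.transform import Rotation as Ro
st=arm.get_state();R=Ro.from_quat(st["eef_rot"])
b=np.mean(B,0);print(b,R.inv().apply([*(b-st["tool_pos"][:2]),.0115-st["tool_pos"][2]])*100)
print(np.round(R.as_matrix(),3))
print("to carton tool",R.inv().apply([.498-b[0],-.29-b[1],0])*100)
E
```

```text
[array([ 0.47296587, -0.01619412]), array([ 0.47142456, -0.01482541])]
wall [ 0.49805075 -0.22452278]
wall [ 0.49682369 -0.36715617]
[ 0.47219522 -0.01550976] [ 0.03502103  0.41997113 21.76735973]
[[ 0.703  0.711 -0.   ]
 [ 0.711 -0.703  0.   ]
 [-0.    -0.    -1.   ]]
to carton tool [-1.76971006e+01  2.11404916e+01 -4.12596633e-03]
```

Request:
servo_tool(xyz=[[0,0.2,4],[0,0.4,8],[0,0.4,12],[0,0.4,12],[0,0.4,16],[0,0.4,19.5],[0,0.4,21.2],[0,0.4,21.8],[0,0.4,21.8],[0,0.4,21.8]], turn=[[0,0,0],[0,0,0],[0,0,0],[0,0,0],[0,0,0],[0,0,0],[0,0,0],[0,0,0],[0,0,0],[0,0,0]], fingers=[0.7,0.7,0.7,0.7,0.7,0.7,0.7,0.7,0.7,0.7])

```text
clock: 38.23
tool_pos: [0.473, -0.0165, 0.0129]
eef_rot: [0.923, 0.385, 0.001, 0.0]
wrist_force: [0.9, -0.2, 1.2]
grip_width: 0.847
finger_force: 0.0
```

Request:
servo_tool(xyz=[[0,0,0],[0,0,0],[0,0,0],[0,0,0],[0,0,0],[0,0,0]], turn=[[0,0,0],[0,0,0],[0,0,0],[0,0,0],[0,0,0],[0,0,0]], fingers=[0.5,0.3,0.2,0.1,0.1,0.1], grip_force=25)

```text
clock: 38.73
tool_pos: [0.4729, -0.0167, 0.0133]
eef_rot: [0.923, 0.384, 0.001, 0.001]
wrist_force: [-0.7, 1.1, 9.3]
grip_width: 0.662
finger_force: 24.5
```

Request:
servo_tool(xyz=[[0,0,-1],[0,0,-3],[0,0,-6],[0,0,-9],[0,0,-11],[0,0,-11]], turn=[[0,0,0],[0,0,0],[0,0,0],[0,0,0],[0,0,0],[0,0,0]], fingers=[0.1,0.1,0.1,0.1,0.1,0.1])

```text
clock: 39.23
tool_pos: [0.474, -0.017, 0.1265]
eef_rot: [0.923, 0.384, 0.003, 0.002]
wrist_force: [0.2, -1.7, -1.1]
grip_width: 0.657
finger_force: 26.9
```

```bash
python3 - <<'E'
from h import *
from scipy.spatial.transform import Rotation as Ro
st=arm.get_state();R=Ro.from_quat(st["eef_rot"]);print(st["tool_pos"],R.inv().apply(np.array([.4975,-.296,st["tool_pos"][2]])-st["tool_pos"])*100)
E
```

```text
[ 0.47398966 -0.01700045  0.12648892] [-18.14472456  21.32367837   0.06767183]
```

Request:
servo_tool(xyz=[[-2.4,2.8,0],[-4.8,5.6,0],[-7.2,8.4,0],[-9.6,11.2,0],[-12,14,0],[-14.4,16.8,0],[-16.8,19.6,0],[-18.1,21.3,0],[-18.1,21.3,0],[-18.1,21.3,0]], turn=[[0,0,0],[0,0,0],[0,0,0],[0,0,0],[0,0,0],[0,0,0],[0,0,0],[0,0,0],[0,0,0],[0,0,0]], fingers=[0.1,0.1,0.1,0.1,0.1,0.1,0.1,0.1,0.1,0.1])

```text
clock: 40.07
tool_pos: [0.495, -0.296, 0.121]
eef_rot: [0.924, 0.383, -0.0, -0.0]
wrist_force: [0.6, 0.8, -0.1]
grip_width: 0.659
finger_force: 26.9
```

Request:
servo_tool(xyz=[[0,0,2],[0,0,5],[0,0,8],[0,0,9.5],[0,0,9.9],[0,0,9.9],[0,0,9.9]], turn=[[0,0,0],[0,0,0],[0,0,0],[0,0,0],[0,0,0],[0,0,0],[0,0,0]], fingers=[0.1,0.1,0.1,0.1,0.1,0.1,0.1])

```text
clock: 40.65
tool_pos: [0.4959, -0.2946, 0.0234]
eef_rot: [0.923, 0.385, 0.0, 0.0]
wrist_force: [0.4, 0.7, -0.3]
grip_width: 0.662
finger_force: 26.9
```

Bottom is about 6 mm above the floor; lower to contact, release, and retreat.

Request:
servo_tool(xyz=[[0,0,0.2],[0,0,0.4],[0,0,0.5],[0,0,0.55],[0,0,0.55]], turn=[[0,0,0],[0,0,0],[0,0,0],[0,0,0],[0,0,0]], fingers=[0.1,0.1,0.1,0.1,0.1])

```text
clock: 41.07
tool_pos: [0.4956, -0.2953, 0.0174]
eef_rot: [0.923, 0.384, 0.0, 0.0]
wrist_force: [-0.5, 0.8, 4.9]
grip_width: 0.663
finger_force: 27.3
```

Request:
servo_tool(xyz=[[0,0,0],[0,0,0],[0,0,0],[0,0,0],[0,0,-1],[0,0,-4],[0,0,-8],[0,0,-12],[0,0,-15],[0,0,-15]], turn=[[0,0,0],[0,0,0],[0,0,0],[0,0,0],[0,0,0],[0,0,0],[0,0,0],[0,0,0],[0,0,0],[0,0,0]], fingers=[0.4,0.7,0.7,0.7,0.7,0.7,0.7,0.7,0.7,0.7])

```text
clock: 41.9
tool_pos: [0.4973, -0.2966, 0.1743]
eef_rot: [0.923, 0.384, 0.002, 0.005]
wrist_force: [0.1, -0.3, 0.2]
grip_width: 0.846
finger_force: 0.0
```

Request:
servo_tool(xyz=[[2.5,-2.5,0],[5,-5,0],[7.5,-7.5,0],[10,-10,0],[10,-10,0],[10,-10,0]], turn=[[0,0,0],[0,0,0],[0,0,0],[0,0,0],[0,0,0],[0,0,0]], fingers=[0.7,0.7,0.7,0.7,0.7,0.7])

```text
clock: 42.4
tool_pos: [0.4949, -0.1521, 0.1677]
eef_rot: [0.923, 0.386, 0.0, 0.0]
wrist_force: [0.1, -1.2, 0.1]
grip_width: 0.848
finger_force: 0.0
```

```bash
python3 - <<'E'
from h import *
s=arm.snapshot("side")
j=cv2.cvtColor(s["image"],cv2.COLOR_RGB2BGR)
cv2.imwrite("pics/fin.png",cv2.resize(j[100:330,110:370],None,fx=2.6,fy=2.6,interpolation=2))
E
```

```text
(no output)
```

View pics/fin.png

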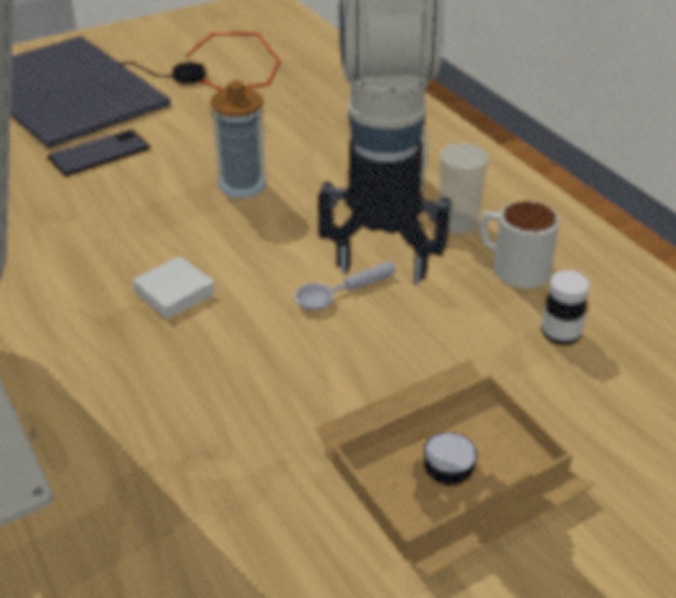

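The jar is full with its lid home at (238,100). The leftover capsule lies flat in the carton at (450,457), the spoon hasn't moved and the robot is touching nothing. Handing in.

```bash
python3 -c "
from rig import arm
print(arm.finish_job())"
```

```text
the job is handed in; nothing more can be done
None
```

I handed the job in at about 42 s: the jar holds five capsules up to the line with the lid home, and the one left over lies flat in the carton; the final picture shows nothing else moved, though the hand-in returned no verdict.

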